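# Fit the guide rod in the analyser's bay door

### The arm

A 6-joint arm with a two-finger parallel gripper is mounted at the origin on the work surface. World frame = base frame: x ahead of the robot, y to its left, z up, the work surface at z = 0. Lengths are in m, angles in degrees, forces in N, time in s.
With the tool pointing down it reaches from about 0.25 to 0.725 m from the base axis. Payload 9.7 kg.
Tool frame: the origin (TCP) lies midway between the tips of the shut fingers; the grasp point (between the pads) lies bot.hold_point_z behind it (bot.hold_point_z is the distance from the TCP to the grasp point, in m); z points along the fingers, y is the line along which they close (so a half turn about z gives the same grasp; the last joint's range is limited). The gripper opens to 85 mm and grips with 20 to 120 N. Pads are 22 mm wide; open, the fingers measure 114 mm over their backs; the gripper's body (76 mm by 85 mm) begins 54 mm behind the grasp point. The pads swing forward as they close: fully open they stand 13 mm farther back than shut.
Start: joints at [-70.531, 4.979, 10.078, 95.1, 0, 90], TCP at [0.183, -0.519, 0.231] pointing down, gripper open.
Joint ranges: [-179.16, 179.16], [-48.56, 103.87], [-65.8, 70.77], [-126.05, 130.52], [-82.76, 87.17], [-180, 180]. Speed limits (degrees/s): [127.2, 127.2, 147.25, 180, 180, 180].

### API

Orientations are given as [roll, pitch, yaw] about the fixed x, y, z axes, in that order (R = Rz(yaw) Ry(pitch) Rx(roll)).
In Python, from workcell import bot, camera, camera_model, ticket gives the robot as it stands.
- The arm moves only by the tool send_rows, never from a script. Its argument "targets" is text: rows parted by semicolons, each of 5 numbers parted by spaces: the shift along the tool's x, y, z in mm, then the turn about the tool's z in degrees, then the closure in counts, from 0 (fully open) to 255 (shut). A call has 1 to 20 rows; each row is the pose to reach, as a shift and turn from the pose commanded when the call began, along the tool's axes at that moment; what a row does not reach only later rows make up. A row lasts 1/8 s, in which the tool goes at most 62.5 mm and 10.7 degrees, less where a joint would pass 70% of its speed; a pose out of reach is approached as far as the arm can. A call with a gripper value outside its range is refused whole. The fingers move at their own pace and stop on an object; "newtons" is the grip in N (left out, the last holds). Time passes only in rows, so rows that repeat a pose let the fingers close. It gives the time, the measured TCP pose, the force, the opening and the grip force at its end, in the units of the state.
- bot.get_obs(): the state, without advancing time (a new reading comes with each control period).
- camera(name): name is "scene" or "top" or "wrist"; returns the picture (480x640x3 uint8, blue, green, red); there is no depth.
- camera_model(name): a dict with "K" (3x3 intrinsics, pixels), "pose" (4x4, takes a point from camera to world coordinates); the wrist camera has in their place "T_tool_cam" (4x4, takes a point from camera to tool coordinates, whose origin is the TCP and whose axes are the flange's). Camera axes: x right, y down, z forward; pixel columns grow to the right and rows downward; lengths in m; the calibration is good to about 2 mm. A picture is of the moment at which its call begins: read the wrist's pose just before it. camera_model takes no time and is no camera call.
- ticket.job_done(): hands the job in; it is judged then, once.
The state is a dict: "time": time; "q": joint angles; "qd": joint speeds; "joint_efforts": joint torques, N m; "ee_pos": TCP position; "tcp_rot": TCP orientation; "wrist_force": force on the tool from outside, world axes, zero at the start; "torque": the same for the moment, N m; "opening": finger opening in m; "grasp_force": force on a finger pad.
Only numpy, scipy, OpenCV 4.12 (cv2) and the standard library are available. Lean on these libraries where they do the work, as an engineer would, in place of code of your own. Each camera call takes 0.05 s, during which the arm holds its last target. There are 200 camera calls.

### The job

Swing the analyser's blue bay door open by its steel handle until it stands about square to the front or further. Then take the steel guide rod out of its white stand by its orange knob, lower it through the upper brass bushing on the inside of the door and on through the lower one, and finish while still holding it there with its tip well out below the lower bushing and its knob clear above the upper one, so that a colleague can clip its lower end. Leave the tube rack, the tip box and the reagent bottle where they stand.

Things in the scene. Friction and masses are not known exactly. Their poses are not given: they have to be found in the camera images.
- bay_door (a joint): Opening angle of the analyser's door, rad: 0 shut, grows as the door swings out towards the robot, stop at 1.8. The vertical hinge is on the door's left (+y) edge seen from the robot; its friction (about 0.3 N m) keeps the door where it is left.
- analyser_front (a point): Centre of the lower edge of the front of the white benchtop analyser, at table height; own -x points out of the front, y along it. The fixed analyser is 360 mm wide (180 to each side), 260 deep, 195 high. The bay behind the blue door is its left part (+y), the right part a closed block with screen and red stripe. The bay is roofed: the bushings can be reached from above only with the door open.
- door_hinge (a point): Point on the door's vertical hinge axis, at 150 mm height, in the plane of the door's inner face. Axes turn with the door: own -x points out of its outer face, own -y along the door from the hinge to the free edge. The blue door is 190 mm wide, 168 mm high, 16 mm thick, its top at 180 mm height.
- door_handle (a point): Grip point of the door's vertical steel bar handle, at 150 mm height; the bar spans 65 to 170 mm height (its stand-offs are below 120), is 11 mm thick, its axis 35 mm out from the door's outer face. At (-51, -170) mm in x, y of door_hinge's axes; moves with the door. Can be pinched from above, one finger on each side of the bar along the door; the round bar can turn between the pads.
- bush_up (a point): Centre of the top mouth of the upper brass bushing: a lug 44 x 40 mm, 12 mm thick, on the door's inner face, with a vertical through hole 14 mm in diameter. Mouth at 170 mm height, 10 mm below the door's top edge; at (28, -95) mm in x, y of door_hinge's axes, so 28 mm off the inner face. Moves with the door; z up.
- bush_low (a point): Centre of the top mouth of the lower brass bushing, exactly 55 mm below bush_up, same lug (12 mm thick) and 14 mm hole. Free space below it down to the table when the door is open.
- rod_stand: Fixed white plastic block 64 x 64 x 50 mm high with one vertical hole 13 mm in diameter, 42 mm deep, in its centre; origin at the centre of its underside.
- guide_rod: Loose steel guide rod, 149 mm long, about 100 g, upright in the stand's hole at the start. Origin at its lower tip, own z along the rod up to the knob. Shaft 10 mm in diameter, its tip tapered to 4 mm over the last 8 mm; orange cylindrical knob, 20 mm in diameter and 34 mm long, from 115 to 149 mm above the tip. At the start the tip is 8 mm above the table and the knob spans 123 to 157 mm height.
- rod_tip (a point): Lower tip of the guide rod, on its axis.
- rod_shoulder (a point): Centre of the underside of the orange knob, on the rod's axis, 115 mm above the tip.
- tube_rack: Bystander: loose white rack of yellow-capped tubes, 120 x 56 x 95 mm high, origin under its centre.
- tip_box: Bystander: loose pink box with a clear lid, 92 x 68 x 52 mm high, origin under its centre. It may stand on either side of the rod's stand, near it.
- reagent: Bystander: loose amber reagent bottle with a red cap, 56 mm in diameter, 100 mm high, origin under its centre.
There are look-alikes about, which are no part of the job. Several things have the shape of the guide_rod; the one meant has the colours described above.

How it is judged (in metres and radians):
On the way, in this order (a step that is already met when the one before it is completed fails the run):
1. the door stands open, about square to the front or further (above 1.25 rad) (value of joint bay_door above 1.25 rad), for 0.2 s.
2. the rod is held in the fingers, its tip lifted out of the stand (height (world z) of rod_tip above 0.07 m and contact force between the fingers and guide_rod above 1 N), for 0.2 s.
3. the rod's tip has passed down through the upper bushing (z of rod_tip in the frame of bush_up below -0.014 m and horizontal distance between rod_tip and bush_up below 0.012 m), for 0.1 s.
At the end, for the whole second after the job is handed in: Door open (over 1.2 rad); rod gripped (over 1 N), still, through both bushings: tip at least 6 mm out below the lower one, tip and knob within 8 mm and rod within 0.15 rad of their axis, knob at least 3 mm clear above the upper one, not resting on it (value of joint bay_door above 1.2 rad and z of rod_tip in the frame of bush_low below -0.018 m and horizontal distance between rod_tip and bush_low below 0.008 m and z of rod_shoulder in the frame of bush_up above 0.003 m and horizontal distance between rod_shoulder and bush_up below 0.008 m and angle between the z axis of guide_rod and the z axis of bush_up, either way round below 0.15 rad and contact force between the fingers and guide_rod above 1 N and linear speed of guide_rod below 0.03 m/s); the arm keeps its last pose, push and grip.
It fails at once if the tube rack, the tip box or the reagent bottle is displaced by more than 30 mm (distance of any of tube_rack, tip_box, reagent from where it was at the start of the episode above 0.03 m).
It also fails if it takes over 67 s, if anything falls off the work surface, if the arm or the gripper's body presses on something with over 40 N, if the wrist force passes 120 N, or if a joint passes its speed limit or range.

## Working session

There is one attempt and no reset: what is moved stays moved. The work goes in short steps, Python scripts to look and compute and a tool call to move; the robot and the scene stay as the last step left them, time stands still between calls to the robot, and variables do not carry over. Pictures are saved under pics/ and viewed, at most 10 in all, crops included, and the job is handed in when it is done.

Besides the shell and the picture viewer there is one more tool, called as name(argument=value, ...), one argument or row to a line, values as JSON. send_rows: Moves the arm, as the interface text tells. Its arguments: {"type":"object","properties":{"targets":{"type":"string"},"newtons":{"type":"number"}},"required":["targets"]}

```bash
mkdir -p pics; ls
python3 - <<'E'
from workcell import bot,camera,camera_model
import cv2,json,numpy as np
np.set_printoptions(precision=4,suppress=True)
o=bot.get_obs();print(o,bot.hold_point_z)
ims=[]
for n in("scene","top","wrist"):
    im=camera(n);cv2.imwrite(f"pics/{n}0.png",im)
    print(n,camera_model(n))
E
```

```text
pics
{'time': 0.0, 'q': array([-70.5314,   5.0107,  10.0344,  95.0994,   0.0003,  90.0007]), 'qd': array([ 0.0057, -0.0281, -0.0217,  0.0749, -0.0538, -0.026 ]), 'joint_efforts': array([  0.0008, -52.0386,  46.48  ,   0.0164,   0.0001,   0.    ]), 'ee_pos': array([ 0.1832, -0.5183,  0.2306]), 'tcp_rot': array([-179.9244,   -0.0003,   19.4679]), 'wrist_force': array([ 0.5955, -0.1734,  0.147 ]), 'torque': array([ 0.0233, -0.0352,  0.0089]), 'grasp_force': 0.0, 'opening': 0.08559487910306757} 0.0187
scene {'K': array([[530.6424,   0.    , 320.1769],
       [  0.    , 530.6424, 241.4202],
       [  0.    ,   0.    ,   1.    ]]), 'pose': array([[-0.1567,  0.7436, -0.65  ,  1.3383],
       [ 0.9875,  0.1274, -0.0923,  0.1375],
       [ 0.0141, -0.6563, -0.7543,  1.0543],
       [ 0.    ,  0.    ,  0.    ,  1.    ]])}
top {'K': array([[501.5697,   0.    , 325.7712],
       [  0.    , 501.5697, 239.5458],
       [  0.    ,   0.    ,   1.    ]]), 'pose': array([[ 0.0192, -0.9985,  0.0505,  0.4562],
       [-0.9996, -0.0202, -0.0192,  0.0339],
       [ 0.0202, -0.0501, -0.9985,  1.2775],
       [ 0.    ,  0.    ,  0.    ,  1.    ]])}
wrist {'K': array([[349.1376,   0.    , 313.0429],
       [  0.    , 349.1376, 240.6429],
       [  0.    ,   0.    ,   1.    ]]), 'T_tool_cam': array([[-0.0002, -0.9637, -0.267 ,  0.0676],
       [ 1.    ,  0.0002, -0.0014, -0.0012],
       [ 0.0014, -0.267 ,  0.9637, -0.1425],
       [ 0.    ,  0.    ,  0.    ,  1.    ]])}
```

View pics/top0.png

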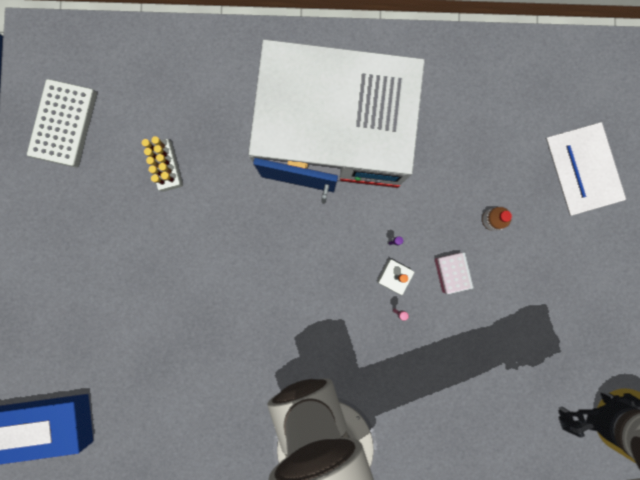

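View pics/scene0.png

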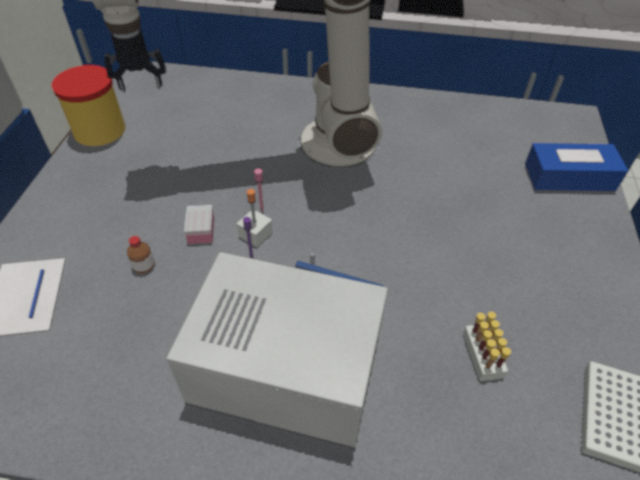

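```bash
cat > h.py <<'E'
import numpy as np,cv2
from workcell import bot,camera,camera_model
from scipy.spatial.transform import Rotation as R
np.set_printoptions(precision=4,suppress=True)
def pose(n):
    m=camera_model(n)
    if n!="wrist": return m["K"],m["pose"]
    o=bot.get_obs();T=np.eye(4);T[:3,:3]=R.from_euler("xyz",o["tcp_rot"],degrees=True).as_matrix();T[:3,3]=o["ee_pos"]
    return m["K"],T@m["T_tool_cam"]
def onz(KP,uv,z):
    K,P=KP;d=P[:3,:3]@np.linalg.inv(K)@np.array([uv[0],uv[1],1.]);c=P[:3,3]
    return c+d*(z-c[2])/d[2]
def proj(KP,p):
    K,P=KP;q=K@(P[:3,:3].T@(np.asarray(p)-P[:3,3]));return q[:2]/q[2]
def blobs(im,lo,hi,a=15):
    m=cv2.inRange(cv2.cvtColor(im,cv2.COLOR_BGR2HSV),lo,hi)
    n,_,s,c=cv2.connectedComponentsWithStats(m)
    return [(s[i].tolist(),c[i].round(1).tolist()) for i in range(1,n) if s[i,4]>=a]
E
python3 - <<'E'
from h import *
t=cv2.imread("pics/top0.png");T=pose("top")
print("orange",blobs(t,(5,150,120),(18,255,255)))
print("blue",blobs(t[140:200,240:345],(100,120,40),(125,255,255)))
for uv in [(263,41),(424,59),(413,173),(250,157)]: print("roof",uv,onz(T,uv,.195))
for b in [(403,279),(398,241),(404,316)]: print("knob top",b,onz(T,b,.157))
print("stand",blobs(t[250:300,370:420],(0,0,170),(180,40,255)))
a=cv2.resize(t[140:215,240:430],None,fx=4,fy=4,interpolation=cv2.INTER_CUBIC)
b=cv2.resize(t[220:330,370:480],None,fx=2.6,fy=2.6,interpolation=cv2.INTER_CUBIC)
c=np.zeros((586,760,3),np.uint8);c[:300]=a;c[300:300+b.shape[0],:b.shape[1]]=b
s=cv2.imread("pics/scene0.png")[160:270,180:290];s=cv2.resize(s,(286,286),interpolation=cv2.INTER_CUBIC);c[300:586,300:586]=s
cv2.imwrite("pics/crop1.png",c)
E
```

```text
orange [([496, 221, 14, 7, 57], [501.6, 223.6]), ([399, 275, 8, 7, 47], [402.7, 277.8])]
blue [([14, 18, 83, 33, 1273], [54.6, 34.3])]
roof (263, 41) [0.9454 0.1595 0.195 ]
roof (424, 59) [ 0.9148 -0.1964  0.195 ]
roof (413, 173) [ 0.6603 -0.1746  0.195 ]
roof (250, 157) [0.6872 0.1811 0.195 ]
knob top (403, 279) [ 0.4281 -0.162   0.157 ]
knob top (398, 241) [ 0.5129 -0.1498  0.157 ]
knob top (404, 316) [ 0.346  -0.1652  0.157 ]
stand [([9, 10, 35, 35, 578], [25.4, 27.5])]
```

View pics/crop1.png

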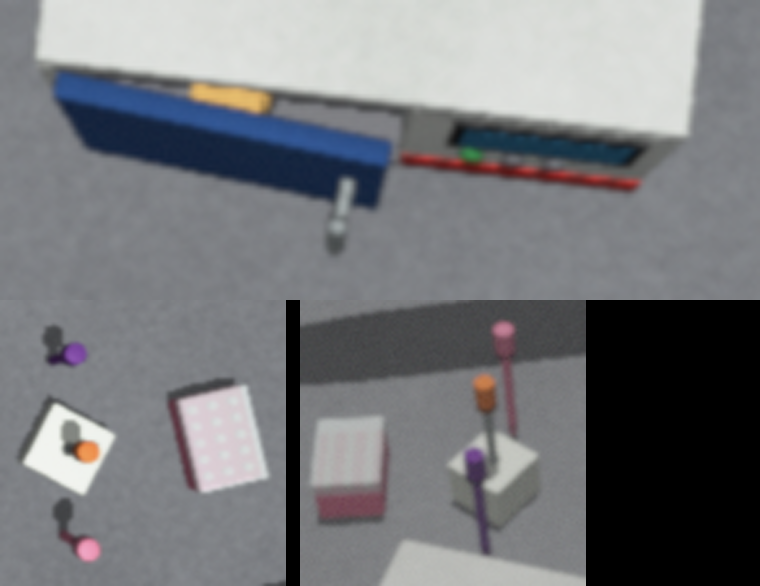

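Run:
```python
from h import *
T=pose("top")
f=lambda x,y,z:onz(T,(240+(x-1.5)/4,140+(y-1.5)/4),z)
il,ol,orr,ir=[f(*p,.18) for p in((58,75),(65,97),(388,162),(391,144))]
print(il,ol,orr,ir)
h=f(346,186,.17);hb=f(335,243,.065);print("handle",h,hb)
d=orr-ol;th=np.arctan2(d[1],d[0]);print("len",np.linalg.norm(d),"dir",np.degrees(th))
n=np.array([np.sin(th),-np.cos(th)])  # candidates
print("dist handle to outer face",(h-orr)[:2]@n,"along",(h-orr)[:2]@d[:2]/np.linalg.norm(d))
a=f(40,65,.195);b=f(686,135,.195);print("front dir",np.degrees(np.arctan2(*(b-a)[1::-1])),a,b,(a+b)/2)
u=d[:2]/np.linalg.norm(d)   # -y door
x=np.array([-u[1],u[0]])    # +x door (inward)
for hh in (h[:2],):
    print("hinge",hh+51*x/1e3-.170*u, "x axis",x)
```

```text
[0.6875 0.174  0.18  ] [0.6754 0.1699 0.18  ] [ 0.6434 -0.0087  0.18  ] [ 0.6535 -0.0101  0.18  ]
handle [0.6312 0.0141 0.17  ] [0.6127 0.0182 0.065 ]
len 0.18136596188261636 dir -100.16330373849712
dist handle to outer face 0.01607433952595591 along -0.020202447470000176
front dir -94.90466595984323 [0.6896 0.182  0.195 ] [ 0.6594 -0.1705  0.195 ] [0.6745 0.0057 0.195 ]
hinge [0.7114 0.1724] x axis [ 0.9843 -0.1765]
```

Besides the orange knob at (403,279) there are two look-alikes, purple at (398,241) and pink at (404,316). The orange one is meant: it has a steel shaft and stands in the white stand at about (0.428, -0.162). The door is about 5° ajar with its handle near (0.613, 0.018), so I'll move above the handle.

send_rows(
  targets="15 -9 0 1 0;50 -31 0 3 0;95 -59 0 6 0;145 -90 0 9 0;195 -121 0 12 0;245 -152 0 15 0;295 -183 0 18 0;345 -214 0 21 0;395 -245 0 24 0;445 -276 0 27 0;490 -304 0 29 0;530 -329 0 30 0;560 -347 0 30 0;578 -358 0 30 0;584 -362 0 30 0;584 -362 0 30 0",
)

```text
time: 2.15
ee_pos: [0.6082, -0.04, 0.2312]
tcp_rot: [-177.5, 0.1, -4.9]
wrist_force: [1.2, -0.3, -0.4]
opening: 0.0854
grasp_force: 0.0
```

Run:
```python
from h import *
o=bot.get_obs();print(o["time"],o["ee_pos"],o["tcp_rot"])
W=pose("wrist");im=camera("wrist")
for z in(.17,.15):print(proj(W,[.6127,.0178,z]))
cv2.imwrite("pics/w1.png",im)
```

```text
2.15 [ 0.6082 -0.04    0.2312] [-177.52      0.1416   -4.8639]
[226.205  256.4088]
[234.5988 247.1433]
```

View pics/w1.png

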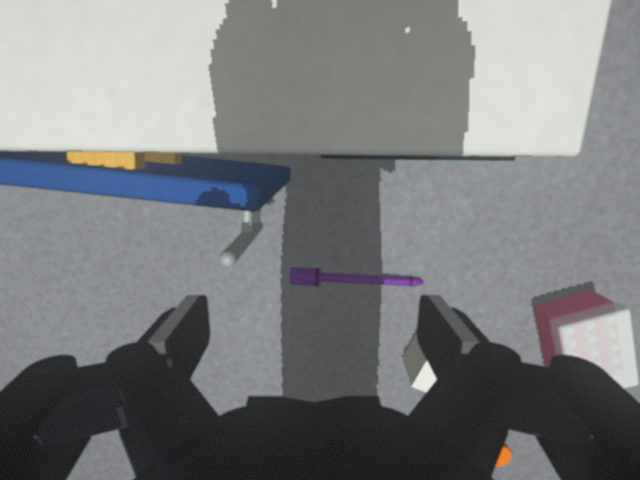

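Handle top is at (228,259), 3 px from my prediction. The arm still lags its target, so let it settle.

send_rows(
  targets="0 0 0 0 0;0 0 0 0 0;0 0 0 0 0",
)

```text
time: 2.58
ee_pos: [0.6081, -0.0402, 0.2315]
tcp_rot: [-177.5, 0.1, -4.9]
wrist_force: [-0.6, -0.7, -0.5]
opening: 0.0855
grasp_force: 0.0
```

Run:
```python
from h import *
o=bot.get_obs();print(o["time"],o["ee_pos"],o["tcp_rot"],o["q"])
W=pose("wrist");im=camera("wrist")
print(proj(W,[.6127,.0178,.17]))
cv2.imwrite("pics/w2.png",im)
g=cv2.cvtColor(im,cv2.COLOR_BGR2HSV)
u,v=proj(W,[.6127,.0178,.17]).astype(int)
print(blobs(im[v-20:v+15,u-20:u+20],(0,0,150),(180,60,255),8),u-20,v-20)
```

```text
2.575 [ 0.6081 -0.0402  0.2315] [-177.5221    0.1031   -4.8832] [ -4.9391  13.5317  19.7531  96.327    2.4778 179.944 ]
[225.9939 256.2951]
[([14, 7, 7, 8, 21], [16.8, 10.6]), ([3, 16, 9, 8, 37], [7.1, 20.0]), ([14, 19, 17, 16, 144], [21.4, 25.6]), ([13, 33, 9, 2, 11], [16.7, 33.6])] 205 236
```

Joint 6 hit its 180° limit. A half turn gives the same grasp (yaw about 170), so I'll do that.

send_rows(
  targets="0 0 0 -5 0;0 0 0 -15 0;0 0 0 -25 0;0 0 0 -35 0;0 0 0 -45 0;0 0 0 -55 0;0 0 0 -65 0;0 0 0 -75 0;0 0 0 -85 0;0 0 0 -95 0;0 0 0 -105 0;0 0 0 -115 0;0 0 0 -125 0;0 0 0 -135 0;0 0 0 -145 0;0 0 0 -155 0;0 0 0 -165 0;0 0 0 -174 0;0 0 0 -180 0;0 0 0 -180 0",
)

```text
time: 5.12
ee_pos: [0.6082, -0.04, 0.2313]
tcp_rot: [177.5, -0.1, 175.1]
wrist_force: [-0.3, -0.6, 0.7]
opening: 0.0858
grasp_force: 0.0
```

Run:
```python
from h import *
o=bot.get_obs();print(o["time"],o["ee_pos"],o["tcp_rot"],o["q"])
c,s=np.cos(np.radians(o["tcp_rot"][2])),np.sin(np.radians(o["tcp_rot"][2]))
d=np.array([.6127,.0178])-o["ee_pos"][:2];print("tool x,y mm",1e3*(c*d[0]+s*d[1]),1e3*(s*d[0]-c*d[1]))
K=pose("wrist")
```

```text
5.125 [ 0.6082 -0.04    0.2313] [177.5204  -0.1226 175.09  ] [-4.9239 13.5602 19.7637 96.3266  2.4796 -0.0139]
tool x,y mm 0.5136285490202498 57.99403157047945
```

```bash
cat >> h.py <<'E'
def plan(pts,yaw):
    "tool shifts (mm) and turn bringing hold point to world pts"
    o=bot.get_obs();M=R.from_euler("xyz",o["tcp_rot"],degrees=True).as_matrix()
    hp=o["ee_pos"]-M[:,2]*bot.hold_point_z
    print("t",o["time"],"hold",hp,"rot",o["tcp_rot"],"q",o["q"],"F",o["wrist_force"],"grip",o["grasp_force"],o["opening"])
    for p,y in zip(pts,yaw): print((1e3*M.T@(np.array(p)-hp)).round(1), round((o["tcp_rot"][2]-y+180)%360-180,1))
E
python3 - <<'E'
from h import *
plan([[.6127,.0178,.25],[.6127,.0178,.150]],[170,170])
E
```

```text
t 5.125 hold [ 0.6082 -0.0408  0.25  ] rot [177.5204  -0.1226 175.09  ] q [-4.9239 13.5602 19.7637 96.3266  2.4796 -0.0139] F [-0.2819 -0.5813  0.6501] grip 0.0 0.08577390546946834
[ 0.6 58.7  2.5] 5.1
[  0.3  54.4 102.4] 5.1
```

send_rows(
  targets="0 5 0 1 0;0 20 1 2 0;0 35 2 4 0;0 50 2 5 0;0 58 2 5 0;0 58 10 5 0;0 58 30 5 0;0 57 50 5 0;0 56 70 5 0;0 55 90 5 0;0 54 102 5 0;0 54 102 5 0;0 54 102 5 0;0 54 102 5 120;0 54 102 5 255;0 54 102 5 255;0 54 102 5 255;0 54 102 5 255;0 54 102 5 255;0 54 102 5 255",
  newtons=40,
)

```text
time: 7.62
ee_pos: [0.6131, 0.0182, 0.1319]
tcp_rot: [177.6, -0.3, 170.1]
wrist_force: [0.2, 1.2, 1.7]
opening: 0.0098
grasp_force: 39.0
```

Run:
```python
from h import *
H=np.array([.692,.1735]);p=np.array([.6127,.0178])-H
pts=[];ys=[]
for a in list(range(5,101,5)):
    pts.append([*(H+R.from_euler("z",-a,degrees=True).as_matrix()[:2,:2]@p),.15]);ys.append(170-a)
plan(pts,ys)
print(camera("wrist").shape);import h;cv2.imwrite("pics/w3.png",camera("wrist"))
```

```text
t 7.625 hold [0.613  0.0174 0.1506] rot [177.5501  -0.3233 170.145 ] q [ 0.5518 12.6916  7.7275 84.9112  2.468  10.4164] F [0.2282 1.2398 1.6718] grip 39.000765681266785 0.009840929510791314
[14.8  5.5  0.9] 5.1
[28.6 11.8  1.2] 10.1
[41.9 19.3  1.6] 15.1
[54.4 28.   2.1] 20.1
[66.1 37.7  2.5] 25.1
[77.  48.4  3.1] 30.1
[86.9 60.   3.6] 35.1
[95.7 72.4  4.2] 40.1
[103.4  85.5   4.8] 45.1
[109.9  99.3   5.4] 50.1
[115.2 113.6   6.1] 55.1
[119.3 128.3   6.7] 60.1
[122.  143.2   7.4] 65.1
[123.4 158.4   8. ] 70.1
[123.5 173.6   8.7] 75.1
[122.3 188.8   9.3] 80.1
[119.7 203.8  10. ] 85.1
[115.9 218.6  10.6] 90.1
[110.8 232.9  11.1] 95.1
[104.4 246.8  11.7] 100.1
(480, 640, 3)
```

View pics/w3.png

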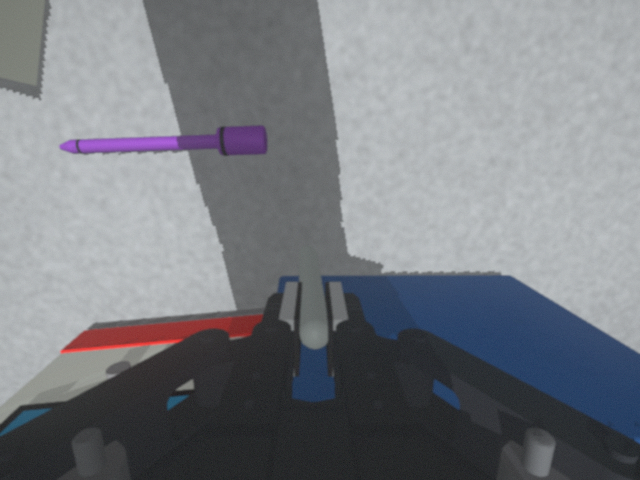

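The bar is held (opening 10 mm, 39 N). Pull the first 45° and check the force.

send_rows(
  targets="7 3 0 3 255;15 6 1 5 255;22 9 1 8 255;29 12 1 10 255;42 19 2 15 255;54 28 2 20 255;66 38 3 25 255;77 48 3 30 255;87 60 4 35 255;96 72 4 40 255;103 86 5 45 255;103 86 5 45 255",
)

```text
time: 9.22
ee_pos: [0.5241, 0.1209, 0.1317]
tcp_rot: [178.7, -2.1, 125.1]
wrist_force: [-12.3, -2.9, 12.0]
opening: 0.0096
grasp_force: 39.3
```

Run:
```python
from h import *
H=np.array([.692,.1735]);p=np.array([.6127,.0178])-H
pts=[];ys=[]
for a in range(50,101,5):
    pts.append([*(H+R.from_euler("z",-a,degrees=True).as_matrix()[:2,:2]@p),.15]);ys.append(170-a)
plan(pts,ys)
```

```text
t 9.225 hold [0.5241 0.1201 0.1504] rot [178.6684  -2.0657 125.1206] q [11.7103  2.0477 -4.0362 83.5142  2.4245 66.6222] F [-12.3186  -2.8805  11.9694] grip 39.286744594573975 0.00960758528875405
[12.8  6.1  1. ] 5.1
[26.7 12.4  1.6] 10.1
[39.9 20.   2.3] 15.1
[52.4 28.6  2.9] 20.1
[64.2 38.3  3.6] 25.1
[75.  49.   4.2] 30.1
[84.9 60.6  4.9] 35.1
[93.7 73.   5.5] 40.1
[101.4  86.2   6.1] 45.1
[107.9  99.9   6.6] 50.1
[113.3 114.2   7.1] 55.1
```

send_rows(
  targets="7 3 1 2 255;13 6 1 5 255;27 12 2 10 255;40 20 2 15 255;52 29 3 20 255;64 38 4 25 255;75 49 4 30 255;85 61 5 35 255;94 73 5 40 255;101 86 6 45 255;101 86 6 45 255;101 86 6 45 255",
)

```text
time: 10.72
ee_pos: [0.5343, 0.2562, 0.1315]
tcp_rot: [-179.2, -2.7, 80.3]
wrist_force: [-25.1, 15.1, 11.4]
opening: 0.0096
grasp_force: 40.8
```

Run:
```python
from h import *
o=bot.get_obs();plan([],[])
T=pose("top");t=camera("top");cv2.imwrite("pics/top1.png",t);cv2.imwrite("pics/w4.png",camera("wrist"))
print(proj(T,[.692,.1735,.18]))
c=t[140:265,170:370];cv2.imwrite("pics/crop2.png",cv2.resize(c,None,fx=4,fy=4,interpolation=cv2.INTER_CUBIC))
```

```text
t 10.725 hold [0.5344 0.2553 0.1502] rot [-179.179    -2.7255   80.3379] q [ 24.3118   9.0703   3.5014  83.5887   2.7189 123.9744] F [-25.1204  15.1452  11.3987] grip 40.78917324542999 0.009599136445486958
[254.4166 156.3791]
```

View pics/crop2.png

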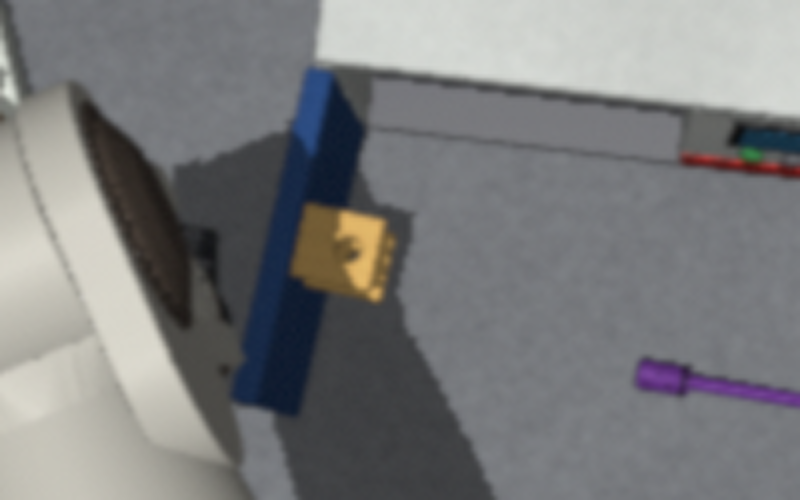

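Door is open about 95–100°, with the bushing hole at crop (348,248), i.e. top px (257,202). The purple look-alike now lies on the table. Next, release and rise.

send_rows(
  targets="0 0 0 0 120;0 0 0 0 0;0 0 0 0 0;0 0 0 0 0;0 0 0 0 0;0 0 0 0 0;0 0 -10 0 0;0 0 -30 0 0;0 0 -60 0 0;0 0 -90 0 0;0 0 -120 0 0;0 0 -140 0 0;0 0 -150 0 0;0 0 -150 0 0",
)

```text
time: 12.58
ee_pos: [0.5385, 0.2465, 0.2812]
tcp_rot: [-179.7, -2.5, 80.1]
wrist_force: [-0.2, -0.2, -0.3]
opening: 0.0856
grasp_force: 0.0
```

Run:
```python
from h import *
T=pose("top");t=camera("top");cv2.imwrite("pics/top2.png",t)
print("orange",[b for b in blobs(t,(5,150,120),(18,255,255),15)])
for uv in [(257,202)]: print(onz(T,uv,.17))
plan([[.428,-.162,.30],[.428,-.162,.142]],[90,90])
c=t[190:340,300:500];cv2.imwrite("pics/crop3.png",cv2.resize(c,None,fx=4,fy=4,interpolation=cv2.INTER_CUBIC))
```

```text
orange [([399, 273, 8, 7, 44], [402.2, 275.8])]
[0.5924 0.1664 0.17  ]
t 12.625 hold [0.5383 0.2456 0.299 ] rot [-179.6532   -2.4542   80.1244] q [ 23.5188  11.3134  22.6498 100.2747   2.2398 123.4078] F [ 0.1788  0.5709 -1.0422] grip 0.0 0.08556552711983213
[-420.1  -38.9  -18.8] -9.9
[-426.8  -37.9  139.1] -9.9
```

View pics/crop3.png

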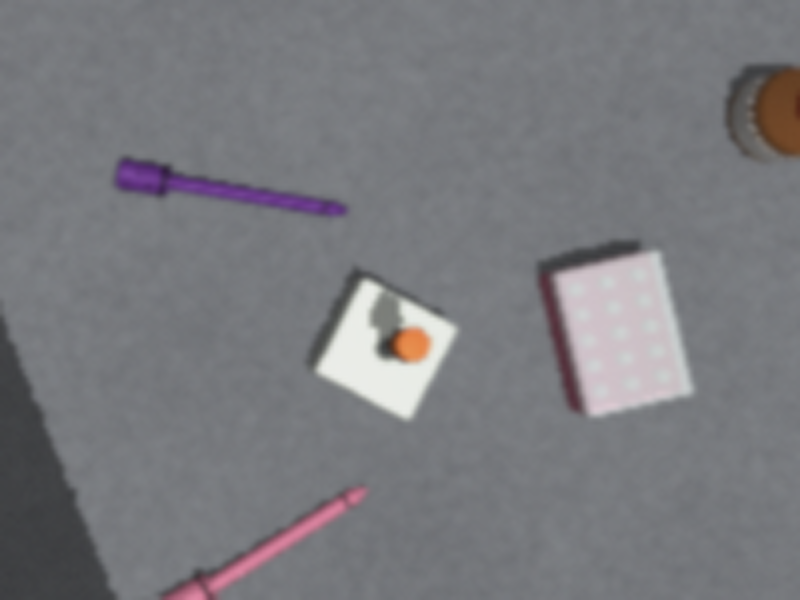

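Run:
```python
from h import *
T=pose("top")
k=onz(T,(300+411/4-.375,190+343/4-.375),.157)
s=onz(T,(300+386.5/4-.375,190+348/4-.375),.05)
print("knob top",k,"stand",s,"lean deg",np.degrees((k-s)[:2]/.107))
S=pose("scene");im=camera("scene")
b=[b for b in blobs(im,(5,130,80),(18,255,255),25)];print(b)
for x,y,z in[(*k[:2],.14),(*s[:2],.14)]: print(proj(S,[x,y,z]))
```

```text
knob top [ 0.4362 -0.1605  0.157 ] stand [ 0.4309 -0.1641  0.05  ] lean deg [2.811 1.903]
[([59, 86, 53, 17, 114], [86.8, 97.8]), ([248, 191, 6, 12, 60], [250.8, 196.2]), ([132, 244, 16, 9, 38], [140.2, 248.0]), ([131, 250, 13, 8, 34], [136.6, 253.3])]
[252.6391 197.1624]
[251.7417 195.5207]
```

send_rows(
  targets="-10 -1 0 0 0;-35 -3 -1 -1 0;-75 -6 -3 -2 0;-120 -9 -5 -3 0;-165 -13 -7 -4 0;-210 -16 -9 -5 0;-255 -20 -11 -6 0;-300 -23 -13 -7 0;-340 -27 -15 -8 0;-375 -30 -17 -9 0;-400 -32 -18 -10 0;-415 -33 -19 -10 0;-418 -33 -19 -10 0;-418 -33 -19 -10 0;-420 -33 0 -10 0;-421 -33 30 -10 0;-422 -33 60 -10 0;-422 -33 80 -10 0;-422 -33 80 -10 0",
)

```text
time: 15.05
ee_pos: [0.4331, -0.1588, 0.1816]
tcp_rot: [-180.0, -2.5, 90.2]
wrist_force: [0.1, -1.1, -0.3]
opening: 0.0857
grasp_force: 0.0
```

Run:
```python
from h import *
plan([[.434,-.1615,.14]],[90])
W=pose("wrist");im=camera("wrist");cv2.imwrite("pics/w5.png",im)
b=blobs(im,(5,130,80),(18,255,255),100);print(b,proj(W,[.434,-.1615,.157]),proj(W,[.434,-.1615,.123]))
cv2.imwrite("pics/w5c.png",im)
```

```text
t 15.05 hold [ 0.4331 -0.1596  0.2003] rot [-179.9675   -2.541    90.1983] q [-21.5818  -6.9073  -7.1921  90.6887   2.3475  68.1993] F [ 0.1044 -1.1361 -0.2678] grip 0.0 0.0856602148098808
[-4.6  0.9 60.1] 0.2
[([302, 259, 35, 47, 1348], [318.2, 282.4])] [315.511 290.096] [315.2077 270.0274]
```

View pics/w5.png

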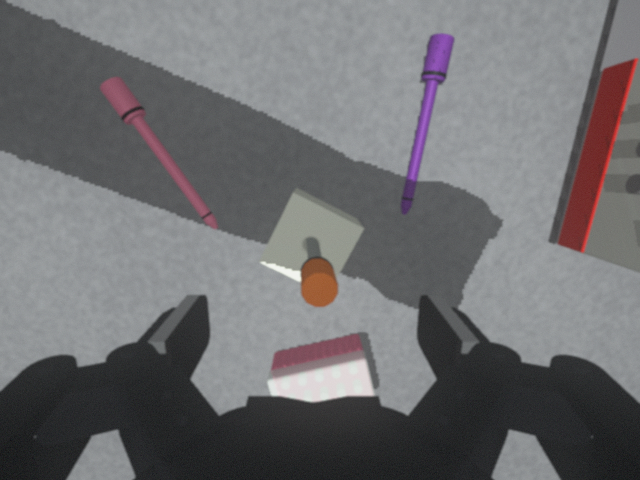

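The orange knob top is at (319,288), within 4 px of where I expected it. Descend and grip.

send_rows(
  targets="0 1 5 0 0;-2 2 20 0 0;-3 2 40 0 0;-5 2 55 0 0;-5 2 60 0 0;-5 2 60 0 0;-5 2 60 0 0;-5 2 60 0 120;-5 2 60 0 255;-5 2 60 0 255;-5 2 60 0 255;-5 2 60 0 255;-5 2 60 0 255;-5 2 60 0 255",
  newtons=50,
)

```text
time: 16.85
ee_pos: [0.4351, -0.1622, 0.1227]
tcp_rot: [180.0, -2.5, 90.1]
wrist_force: [-6.2, -0.5, 4.5]
opening: 0.0188
grasp_force: 48.7
```

send_rows(
  targets="0 0 -5 0 255;1 0 -15 0 255;1 0 -30 0 255;2 0 -50 0 255;3 0 -75 0 255;5 0 -105 0 255;6 0 -135 0 255;7 0 -165 0 255;8 0 -185 0 255;8 0 -190 0 255;8 0 -190 0 255;8 0 -190 0 255",
)

```text
time: 18.35
ee_pos: [0.4353, -0.1624, 0.3121]
tcp_rot: [179.9, -2.5, 90.1]
wrist_force: [0.2, 0.6, -2.1]
opening: 0.019
grasp_force: 48.9
```

Run:
```python
from h import *
plan([[.5924,.1664,.33]],[90])
W=pose("wrist");im=camera("wrist");cv2.imwrite("pics/w6.png",im)
S=pose("scene");s=camera("scene");cv2.imwrite("pics/s6.png",s);T=pose("top");t=camera("top");cv2.imwrite("pics/t6.png",t)
p=bot.get_obs();print([ [proj(c,[.4353,-.1615,z]).round(0) for z in (.19,.34)] for c in (W,S,T)])
a=proj(S,[.435,-.16,.26]).astype(int)
c=s[max(a[1]-70,0):a[1]+70,a[0]-50:a[0]+50]
print(a);c=cv2.resize(c,None,fx=4,fy=4)
cv2.imwrite("pics/c6.png",np.hstack([c,cv2.resize(im[140:480,150:450],(int(300*560/340),560))])[:560,:800])
```

```text
t 18.35 hold [ 0.4353 -0.1632  0.3308] rot [179.9407  -2.5043  90.1352] q [-21.8952  -3.1599  10.9718 105.0166   2.3436  67.9528] F [ 0.1877  0.5807 -2.111 ] grip 48.94081950187683 0.0190087343921018
[328.9 157.8  15.4] 0.1
[[array([313., 241.]), array([314., 332.])], [array([251., 182.]), array([245., 131.])], [array([405., 276.]), array([420., 278.])]]
[248 159]
```

View pics/c6.png

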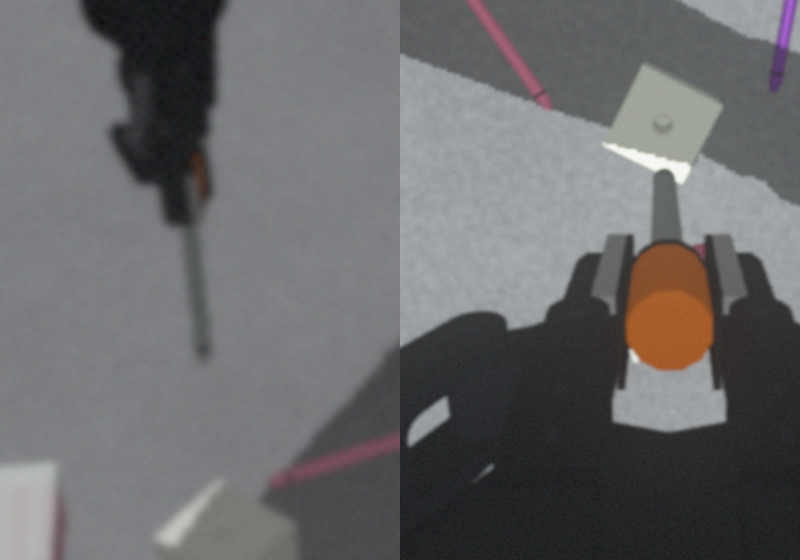

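```bash
cat >> h.py <<'E'
def tri(obs):
    A=np.zeros((3,3));b=np.zeros(3)
    for (K,P),uv in obs:
        d=P[:3,:3]@np.linalg.inv(K)@np.array([uv[0],uv[1],1.]);d/=np.linalg.norm(d);N=np.eye(3)-np.outer(d,d);A+=N;b+=N@P[:3,3]
    x=np.linalg.solve(A,b);return x,[(proj(kp,x)-uv).round(1) for kp,uv in obs]
E
python3 - <<'E'
from h import *
W=pose("wrist");S=pose("scene")
x,r=tri([(W,(310.3,245)),(S,(248.4,178))]);print("tip",x,r)
for z in(.19,.198):print(onz(W,(310.3,245),z),"knobtop",onz(W,(314,341),z+.149))
E
```

```text
tip [ 0.433  -0.1647  0.199 ] [array([0.3, 2.6]), array([0.8, 0.2])]
[ 0.4327 -0.1648  0.19  ] knobtop [ 0.4352 -0.1656  0.339 ]
[ 0.4328 -0.1629  0.198 ] knobtop [ 0.4352 -0.1612  0.347 ]
```

Run:
```python
from h import *
T=pose("top");t=camera("top");cv2.imwrite("pics/t7.png",t)
c=t[170:240,220:300]
c=cv2.resize(c,None,fx=8,fy=8,interpolation=cv2.INTER_CUBIC)
hsv=cv2.cvtColor(c,cv2.COLOR_BGR2HSV)
m=cv2.inRange(hsv,(12,90,60),(28,255,255))
cs,h=cv2.findContours(m,cv2.RETR_CCOMP,cv2.CHAIN_APPROX_NONE)
for k,(q,hh) in enumerate(zip(cs,h[0])):
    if cv2.contourArea(q)>150:
        M=cv2.moments(q);u=M["m10"]/M["m00"]/8-.44+220;v=M["m01"]/M["m00"]/8-.44+170
        print("hole" if hh[3]>=0 else "lug",cv2.contourArea(q)/64,u,v,onz(T,(u,v),.17),cv2.minAreaRect(q))
# door top line
b=cv2.inRange(cv2.cvtColor(t,cv2.COLOR_BGR2HSV),(100,120,40),(125,255,255))[140:250,220:300]
print(cv2.minAreaRect(cv2.findNonZero(b)))
cv2.imwrite("pics/c7.png",c)
```

```text
lug 474.921875 255.23721596205516 202.52633697976643 [0.5911 0.1702 0.17  ] ((286.7137451171875, 264.87744140625), (192.79916381835938, 171.8536376953125), 12.87500286102295)
((25.106243133544922, 59.874244689941406), (17.051551818847656, 84.63931274414062), 13.626995086669922)
```

View pics/c7.png

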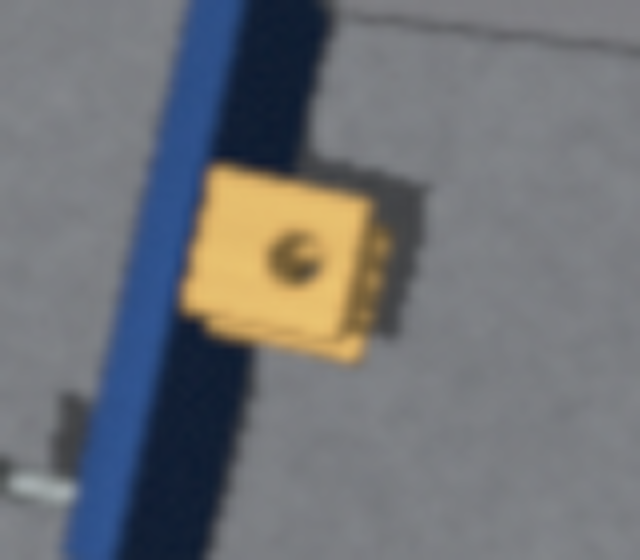

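Run:
```python
from h import *
T=pose("top");b=onz(T,(256.4,201.7),.17);print("bush",b)
# tip offset from hold approx (-.0022,0): hold target
h=[b[0]+.002,b[1],.345];h2=[h[0],h[1]-.05,.345]
plan([h2,h],[90,90])
```

```text
bush [0.593  0.1677 0.17  ]
t 18.55 hold [ 0.4352 -0.1632  0.331 ] rot [179.9414  -2.4985  90.1368] q [-21.8944  -3.1628  10.9936 105.0397   2.338   67.952 ] F [ 0.2425 -0.6375 -1.5038] grip 48.9408141374588 0.01910682461421163
[280.9 160.4  -1.6] 0.1
[330.8 160.5   0.6] 0.1
```

send_rows(
  targets="8 5 -1 0 255;28 16 -1 0 255;60 34 -1 0 255;95 54 -1 0 255;130 74 -1 0 255;165 94 -1 0 255;200 114 -1 0 255;230 131 -2 0 255;255 145 -2 0 255;272 155 -2 0 255;280 160 -2 0 255;280 160 -2 0 255;280 160 -2 0 255",
)

```text
time: 20.18
ee_pos: [0.5945, 0.1171, 0.3274]
tcp_rot: [179.9, -2.5, 90.1]
wrist_force: [-0.5, 0.4, -1.3]
opening: 0.019
grasp_force: 48.9
```

```bash
cat > look.py <<'E'
from h import *
W=pose("wrist");im=camera("wrist");cv2.imwrite(f"pics/wl{bot.get_obs()['time']:.2f}.png",im)
hsv=cv2.cvtColor(im,cv2.COLOR_BGR2HSV)
p=proj(W,[.593,.1677,.17]);print("pred hole px",p)
m=cv2.inRange(hsv,(15,90,60),(28,255,255))
cs,h=cv2.findContours(m,cv2.RETR_CCOMP,cv2.CHAIN_APPROX_NONE)
for q,hh in zip(cs,h[0]):
    if cv2.contourArea(q)>60:
        M=cv2.moments(q);u=np.array([M["m10"],M["m01"]])/M["m00"]
        print("hole" if hh[3]>=0 else "lug",cv2.contourArea(q),u,onz(W,u,.17),[round(v,1) for v in sum(map(list,cv2.minAreaRect(q)[:2]),[])])
u,v=p.astype(int);print(im[v-24:v+25:4,u-24:u+25:4].mean(2).astype(int))
b=blobs(im,(5,130,60),(14,255,255),200);print("knob",b)
E
python3 - <<'E'
import look
from h import *
plan([[.595,.1677,.345]],[90])
E
```

```text
pred hole px [311.6897 174.7021]
lug 2504.0 [312.5708 166.3122] [0.5937 0.1747 0.17  ] [312.3, 166.4, 49.4, 53.9]
hole 152.0 [310.5987 172.0789] [0.5921 0.1699 0.17  ] [310.5, 172.0, 13.4, 13.4]
[[150 182 195 195 194 194 194 193 190 193 191 193 190]
 [150 191 194 194 192 194 195 193 190 191 190 194 189]
 [151 195 196 195 193 194 193 193 191 190 192 193 188]
 [153 195 194 195 193 195 193 191 189 192 192 191 188]
 [158 195 194 193 192 158 135 147 190 191 191 191 186]
 [172 195 194 193 147 149  95  97 157 191 191 191 178]
 [187 196 195 193 121 150  99  97 145 189 192 188 158]
 [193 194 195 193 151 110  96 117 162 191 192 189 124]
 [194 193 194 193 191 147 121 154 189 189 190 188 100]
 [194 193 192 193 193 192 189 189 189 191 188 187 153]
 [150 169 183 194 193 189 189 190 191 193 188 185 151]
 [145 153 146 142 151 155 168 183 188 191 188 178 151]
 [149 151 147 135 140 142 144 143 144 133 127 125 116]]
knob [([286, 288, 55, 76, 3380], [313.1, 326.5])]
t 20.225 hold [0.5944 0.1161 0.3462] rot [179.8854  -2.4776  90.0966] q [  9.9903  16.4619  34.3426 107.3417   2.421   99.9076] F [ 0.5416 -0.0829 -0.2442] grip 48.900883197784424 0.01854379565286189
[51.5  0.7  3.4] 0.1
```

send_rows(
  targets="5 0 0 0 255;15 0 0 0 255;30 0 0 0 255;42 1 0 0 255;50 1 0 0 255;53 1 0 0 255;53 1 0 0 255;53 1 5 0 255;52 1 12 0 255;52 1 20 0 255;52 1 28 0 255;51 1 35 0 255;51 1 42 0 255;51 1 48 0 255;51 1 54 0 255;50 1 60 0 255;50 1 60 0 255",
)

```text
time: 22.35
ee_pos: [0.5955, 0.17, 0.2689]
tcp_rot: [179.9, -2.5, 90.1]
wrist_force: [-0.1, 0.6, -0.7]
opening: 0.0186
grasp_force: 48.9
```

Run:
```python
import look
from h import *
plan([[.595,.169,.2105]],[90])
t=camera("top");cv2.imwrite("pics/t8.png",t)
```

```text
pred hole px [310.023  252.3472]
lug 2648.0 [310.5099 240.7289] [0.5933 0.1763 0.17  ] [310.3, 243.8, 57.1, 58.2]
[[176 190 189 188 189 189 189 186 188 179 179 124 108]
 [187 190 190 189 189 190 188 156 146 112 108 104 105]
 [179 181 181 172 106 109 105 108 102 106 103 107 106]
 [104 108 108 105 105 105  98 104 103 108 104 109 104]
 [104 105 104 103 100  86  84  81 104 108 103 106 103]
 [110 105 104 101 103  92  92  89  99 104 105 109 105]
 [106 101 105  98  94  95  92  90  93 103 104 103 102]
 [104 106 103 102  89  93  92  90  98 105 104 104 102]
 [105 103 106 102 102  93  93  89  95 100 105 102 100]
 [105 102 103 108 104  93  93  94  90 104 105 102  98]
 [103 102 101 106 101  94  91  87  87 104 103 104  94]
 [ 90  90  92  91  94  90  89  93  87 107 103 101  92]
 [ 92  90  90  93  89  92  94  89  85  97 101 104  91]]
knob [([286, 288, 55, 76, 3403], [313.1, 326.4])]
t 22.4 hold [0.5956 0.1693 0.2879] rot [179.9214  -2.4783  90.133 ] q [ 14.8426  15.3609  26.2202 100.1536   2.3771 104.7259] F [ 1.0653 -0.5669 -0.2268] grip 48.90100836753845 0.01901435897702215
[-3.6 -0.7 77.4] 0.1
```

The tip is now about 15 mm into the upper bushing with no contact force, and the knob has not moved in the fingers. Lower on to the next one.

send_rows(
  targets="0 0 4 0 255;-1 0 10 0 255;-1 0 16 0 255;-1 0 22 0 255;-2 0 28 0 255;-2 0 33 0 255;-2 0 38 0 255;-2 0 43 0 255;-2 0 48 0 255;-2 0 53 0 255;-2 0 53 0 255",
)

```text
time: 23.82
ee_pos: [0.5955, 0.1703, 0.2158]
tcp_rot: [180.0, -2.5, 90.1]
wrist_force: [-1.5, -0.9, -1.5]
opening: 0.019
grasp_force: 49.0
```

Run:
```python
import look
from h import *
plan([[.595,.169,.2105]],[90])
```

```text
pred hole px [309.265  276.4255]
lug 3481.5 [310.4192 256.9061] [0.5937 0.1793 0.17  ] [310.4, 264.8, 71.8, 70.0]
[[198 197 128 124 126 119 117 116 116 115 118 118 114]
 [115 118 116 118 118 120 116 118 116 115 118 118 115]
 [114 120 115 115 119 116 116 117 112 115 118 114 115]
 [117 116 114 116 109 104 105 104 109 116 117 117 116]
 [116 116 112 109 116 100 104 104  98 111 116 114 115]
 [116 115 111 102 102 105 103 102  98 103 116 114 117]
 [116 113 111  94  99 102 103 101 100 104 113 115 119]
 [117 112 115 107  93 103 102 101  96 104 115 115 114]
 [106  50 110 112 106  99  92  96  91 107 110 115 109]
 [100  53 111 113  72  61  66  73  72  52  90 114 108]
 [ 89  47 103  53  80  86  86  82  83  87  75  73 107]
 [ 72  49  56  89  88  83  85  84  87  86  80  82  86]
 [ 58  47  78  82  85  90  84  86  85  85  83  85  67]]
knob [([286, 287, 55, 77, 3412], [313.0, 326.3])]
t 23.875 hold [0.5955 0.1695 0.2347] rot [179.9485  -2.4622  90.1306] q [ 14.8672  13.7599  18.2928  93.8563   2.3681 104.7517] F [-1.6101 -1.8276 -1.6436] grip 48.936474323272705 0.01879221665438061
[-1.5 -0.6 24.1] 0.1
```

send_rows(
  targets="0 0 4 0 255;0 0 9 0 255;-1 0 14 0 255;-1 0 19 0 255;-1 0 23 0 255;-1 0 23 0 255;-1 0 23 0 255;-1 0 23 0 255",
)

```text
time: 24.88
ee_pos: [0.5955, 0.1703, 0.1927]
tcp_rot: [180.0, -2.5, 90.1]
wrist_force: [-3.1, -2.4, -3.4]
opening: 0.0185
grasp_force: 49.0
```

Run:
```python
from h import *
W=pose("wrist");im=camera("wrist")
print("knob",blobs(im,(5,130,60),(14,255,255),200))
plan([[.595,.169,.2105]],[90])
S=pose("scene");s=camera("scene");T=pose("top");t=camera("top")
for n,c,i in(("scene",S,s),("top",T,t)):
    print(n,blobs(i,(5,130,60),(14,255,255),10),[proj(c,[.593,.169,z]) for z in(.078,.193,.227)])
    print(" door blue",blobs(i,(100,120,40),(125,255,255),150))
```

```text
knob [([286, 288, 55, 76, 3405], [313.0, 326.3])]
t 24.925 hold [0.5955 0.1695 0.2114] rot [179.9787  -2.458   90.1327] q [ 14.8679  13.3615  15.2321  91.2244   2.3717 104.749 ] F [-4.2897 -2.1943 -3.5547] grip 48.94316554069519 0.01854198022877526
[-0.5 -0.5  0.9] 0.1
scene [([59, 85, 53, 18, 80], [85.3, 97.8]), ([133, 245, 15, 12, 66], [139.1, 250.3])] [array([378.5854, 280.876 ]), array([383.8253, 248.4952]), array([385.532 , 237.9485])]
 door blue [([64, 0, 297, 76, 14065], [204.7, 37.9]), ([447, 35, 193, 156, 15459], [560.1, 99.6]), ([0, 109, 49, 98, 2575], [19.1, 154.1]), ([632, 200, 8, 36, 150], [636.8, 215.8]), ([393, 229, 18, 41, 248], [402.0, 248.9])]
top [([144, 0, 73, 4, 190], [183.6, 1.2]), ([220, 0, 420, 16, 2727], [441.6, 5.9]), ([524, 12, 8, 2, 10], [526.9, 12.7]), ([489, 208, 22, 20, 252], [497.4, 218.0]), ([633, 420, 7, 44, 54], [635.0, 441.8])] [array([260.3935, 206.5058]), array([254.5605, 200.3558]), array([252.5924, 198.2807])]
 door blue [([355, 172, 44, 9, 166], [376.3, 176.2]), ([0, 394, 93, 70, 3989], [50.3, 426.5])]
```

```bash
python3 -c "
from workcell import ticket
print(ticket.job_done())"
```

```text
the job is handed in; nothing more can be done
None
```

I handed the job in at about 25 s: the door stands open about 95°, and the gripper is holding the orange-knobbed rod through both bushings, its tip at about 79 mm height (about 24 mm below the lower bushing) and its knob about 24 mm above the upper one. The hand-in gave no verdict, and two look-alike rods now lie on the table, though I don't know whether the arm's first move or something else tipped them.

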